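# Push a pine block into the corner of fence and stop

### The arm

A 6-joint arm with a two-finger parallel gripper is mounted at the origin on the work surface. World frame = base frame: x ahead of the robot, y to its left, z up, the work surface at z = 0. Lengths are in m, angles in rad, forces in N, time in s.
With the tool pointing down it reaches from about 0.35 to 0.975 m from the base axis. Payload 4.9 kg.
Tool frame: the origin (TCP) lies between the finger pads; the fingertips stand 19 mm ahead of it and the grasp point (between the pads) is the TCP; z points along the fingers, y is the line along which they close (so a half turn about z gives the same grasp; the last joint's range is limited). The gripper opens to 85 mm and grips with 20 to 120 N. Pads are 22 mm wide; open, the fingers measure 114 mm over their backs; the gripper's body (76 mm by 85 mm) begins 54 mm behind the grasp point. The pads swing forward as they close: fully open they stand 13 mm farther back than shut.
Start: joints at [-1.361, 0.053, 1.613, -0, 1.476, -0.119], TCP at [0.202, -0.592, 0.224] pointing down, gripper open.
Joint ranges: [-3.01, 3.01], [-1.01, 2.22], [0.06, 2.58], [-1.02, 4.17], [0.09, 2.62], [-3.14, 3.14]. Speed limits (rad/s): [2.57, 2.57, 3.14, 3.14, 3.14, 3.14].

### API

Orientations are given as a rotation vector (axis times angle).
In Python, from station import ctrl gives the robot as it stands. The module is installed in compiled form; this text tells all that it offers.
- The arm moves only by the tool servo_tool, never from a script. Its argument "increments" is a list that holds one entry, the list of rows, each a list of 5 numbers: the finger opening in cm, from 0 to 8.54, then the shift along the tool's x, y, z in cm, then the turn about the tool's z in degrees. A call has 1 to 5 rows; each row is the pose to reach, as a shift and turn from the pose commanded when the call began, along the tool's axes at that moment; what a row does not reach only later rows make up. A row lasts 1/10 s, in which the tool goes at most 50 mm and 8.59 degrees, less where a joint would pass 70% of its speed; a pose out of reach is approached as far as the arm can. A call with a gripper value outside its range is refused whole. The fingers move at their own pace and stop on an object; "newtons" is the grip in N (left out, the last holds). Time passes only in rows, so rows that repeat a pose let the fingers close. It gives the time, the measured TCP pose, the force, the opening and the grip force at its end, in the units of the state.
- ctrl.get_obs(): the state, without advancing time (a new reading comes with each control period).
- ctrl.get_image(name): name is "scene" or "top"; returns a dict with "img" (400x640x3 uint8, red, green, blue), "fx", "fy", "cx", "cy" (pixels), "k1" (the pictures are not rectified: a ray, as slopes to the right and down, at radius r is drawn at 1 + k1 r^2 times it, then the intrinsics apply), "rvec" (rotation vector, rad) and "tvec" (3), from world to camera coordinates, as OpenCV has them. Camera axes: x right, y down, z forward; pixel columns grow to the right and rows downward; lengths in m; the calibration is good to about 2 mm. A picture is of the moment at which its call begins. There is no depth.
- ctrl.finish_job(): hands the job in; it is judged then, once.
The state is a dict: "t": time; "q": joint angles; "dq": joint speeds; "effort": joint torques, N m; "tool_pos": TCP position; "tool_rot": TCP orientation; "contact_force": force on the tool from outside, world axes, zero at the start; "wrist_torque": the same for the moment, N m; "opening": finger opening in m; "grip_force": force on a finger pad.
Only numpy, scipy, OpenCV 4.12 (cv2) and the standard library are available. Lean on these libraries where they do the work, as an engineer would, in place of code of your own. Each camera call takes 0.05 s, during which the arm holds its last target. There are 200 camera calls.

### The job

With the fingers only pushing, first push the longer of the two pine blocks back across the bench until it lies flat against the long aluminium fence, and then push it along the fence until its end butts against the steel stop. It should finish flush with both the fence and the stop. Do not pick the block up or lift or tip it at any time, leave everything else on the bench where it is, and finish with the hand clear.

Things in the scene. Friction and masses are not known exactly. Their poses are not given: they have to be found in the camera images.
- blank: The longer pine block, the one to push: 40 wide (its x) x 160 long (its y) x 38 high (z) mm, 0.1 to 0.2 kg, loose. Origin: centre of its underside. It starts with its centre 85 to 120 mm in front of the fence face, up to 25 degrees out of line with it, its end 60 mm or more short of the stop; the space between is clear. It slides under a push of 1 or 2 N.
- fence: Fixed aluminium bar across the bench, beyond the block: 30 mm thick, 420 long, 32 high, two low feet behind it. Origin: foot of its near face, at mid length. +x points away from the robot, through the bar; +y along the face to the robot's left, towards the stop; z up. The face is x = 0, from y = -210 to 210 mm. Up to 10 degrees askew on the bench.
- stop: Fixed steel stop clamped over the fence, left of the block, black knob on top (58 mm high). Axes parallel to the fence's. Origin: bench corner where the fence face (x = 0) meets the stop's face (y = 0, looking to -y). It reaches 46 mm out from the fence, y = 0 to 22 mm, 44 high. The long block is home with its centre at x = -20, y = -80 mm here, its length along y.
- offcut: The shorter pine block, same wood and section: 40 (x) x 85 (y) x 38 high mm, loose; origin at the centre of its underside. To be left alone; lies on the robot's side of the fence, to the left.
- screwdriver: Screwdriver, 190 mm long, lying behind the fence, along it; loose. Leave alone. Its x runs along it.
- tape_roll: Roll of paper tape lying flat, 96 mm diameter, 24 high, loose; origin at the centre of its underside. To the right, towards the robot. Leave alone.
- tape_measure: Grey tape measure, 70 x 36 x 62 high mm, loose, behind the fence; origin at the centre of its underside. Leave alone.
- screw_jar: Glass jar with steel cap, 68 diameter, 85 high mm, loose, off one end of the fence (left or right); origin at the centre of its underside. Leave alone.
- spray_can: Tall can, 66 diameter, 170 high mm, loose, off one end of the fence (left or right); origin at the centre of its underside. Leave alone.
- mug: White mug, 82 diameter, 92 high mm, handle at its +y, loose, to the left of the work; origin at the centre of its underside. Leave alone.
Not all that is in view belongs to the job. What is shaped like the blank but blue or purple is not meant. Of the things that look like the stop, take the one that is farthest from the robot's base at the start.

How it is judged:
On the way, in this order (a step that is already met when the one before it is completed fails the run):
1. the longer block lies flat against the fence, still short of the stop (x of blank in the frame of stop between -0.0235 and -0.015 m and angle between the y axis of blank and the y axis of stop, either way round below 0.04 rad and height (world z) of blank below 0.005 m and angle between blank's own z axis and vertical below 0.05 rad and y of blank in the frame of stop below -0.095 m), for 0.1 s.
2. the block's end is against the stop, flush with the fence too (x of blank in the frame of stop between -0.0235 and -0.015 m and angle between the y axis of blank and the y axis of stop, either way round below 0.04 rad and height (world z) of blank below 0.005 m and angle between blank's own z axis and vertical below 0.05 rad and y of blank in the frame of stop between -0.0835 and -0.075 m), for 0.2 s.
At the end, for the whole second after the job is handed in: The longer block lies level and at rest on the bench, within 3.5 mm of the fence face and of the stop face, in line with the fence within 0.04 rad; before that it lay flat on the fence (same tolerances) while still 15 mm or more short of the stop (all of step 2 and linear speed of blank below 0.01 m/s); the robot touches nothing.
It fails at once if the longer block is lifted (8 mm) or tipped (0.2 rad) (height (world z) of blank above 0.008 m or angle between blank's own z axis and vertical above 0.2 rad).
It fails at once if something else on the bench is moved by more than 15 mm (distance of any of offcut, screwdriver, tape_roll, tape_measure, screw_jar, spray_can, mug from where it was at the start of the episode above 0.015 m).
It also fails if it takes over 51 s, if anything falls off the work surface, if the arm or the gripper's body presses on something with over 40 N, if the wrist force passes 120 N, or if a joint passes its speed limit or range.

## Working session

There is one attempt and no reset: what is moved stays moved. The work goes in short steps, Python scripts to look and compute and a tool call to move; the robot and the scene stay as the last step left them, time stands still between calls to the robot, and variables do not carry over. Pictures are saved under pics/ and viewed, at most 10 in all, crops included, and the job is handed in when it is done.

Besides the shell and the picture viewer there is one more tool, called after "Emit:" by a JSON object that holds its "name" and its "arguments". servo_tool: Moves the arm, as the interface text tells. Its arguments: {"type":"object","properties":{"increments":{"type":"array"},"newtons":{"type":"number"}},"required":["increments"]}

```bash
mkdir -p pics; cat > h.py <<'E'
import numpy as np, cv2
from station import ctrl
def grab(n,f=None):
    d=ctrl.get_image(n)
    if f: cv2.imwrite(f,cv2.cvtColor(d["img"],cv2.COLOR_RGB2BGR))
    np.save(f"{n}.npy",d,allow_pickle=True); return d
def load(n): return np.load(f"{n}.npy",allow_pickle=True).item()
def cast(d,px,z):
    K=np.array([[d["fx"],0,d["cx"]],[0,d["fy"],d["cy"]],[0,0,1]])
    s=cv2.undistortPoints(np.array(px,float).reshape(-1,1,2),K,np.array([d["k1"],0,0,0.]))[:,0]
    R=cv2.Rodrigues(np.array(d["rvec"],float))[0]; c=-R.T@np.array(d["tvec"],float).ravel()
    r=np.c_[s,np.ones(len(s))]@R
    return c+r*((z-c[2])/r[:,2])[:,None]
E
python3 - <<'E'
from h import *
for n in("top","scene"):
    d=grab(n,f"pics/{n}1.png"); R=cv2.Rodrigues(np.array(d["rvec"],float))[0]; print(n,-R.T@np.array(d["tvec"]).ravel(),d["k1"],d["fx"])
o=ctrl.get_obs();print(o)
E
```

```text
top [ 0.37941261 -0.02237052  1.08045005] -0.025816430290170576 397.48821212088677
scene [1.41729599 0.24433045 1.01702898] 0.00295894677359048 449.9780408611839
{'t': 0.1, 'q': array([-1.36100509e+00,  5.32801218e-02,  1.61416351e+00,  1.05749631e-05,
        1.47599871e+00, -1.19012503e-01]), 'dq': array([ 0.00035508, -0.00335396, -0.0041736 , -0.00103102, -0.00054011,
        0.00023641]), 'effort': array([ 6.84996630e-04, -3.94904995e+01, -3.71363389e+01, -9.47134458e-05,
        3.89938185e-03,  6.81467171e-06]), 'tool_pos': array([ 0.20169387, -0.59094943,  0.22288854]), 'tool_rot': array([-3.09740966e+00, -5.13856207e-01,  1.15247071e-04]), 'contact_force': array([-0.54325486,  0.4089381 , -0.6536173 ]), 'wrist_torque': array([ 0.01490392, -0.01606431,  0.01686576]), 'grip_force': 0.0, 'opening': 0.08534226620741617}
```

View pics/top1.png

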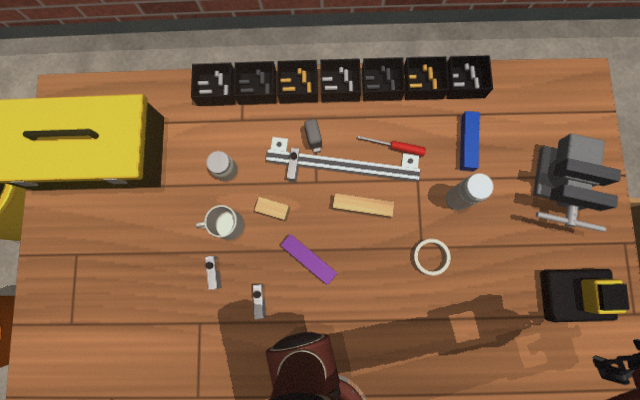

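View pics/scene1.png

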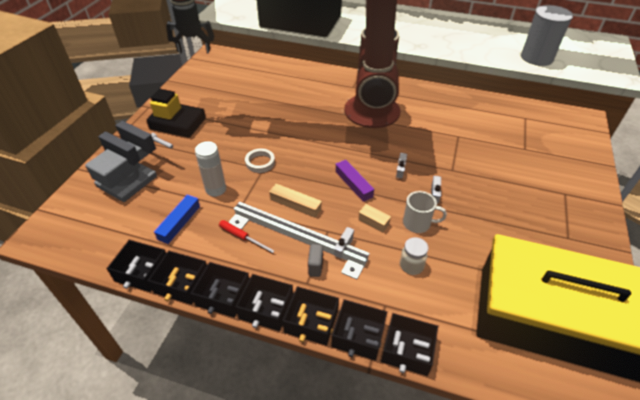

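The top view shows the blank at about (363,205), the offcut at (272,208), and the fence from (267,157) to (419,175). The stop is at (293,163); the look-alike stops at (210,272) and (258,300) are nearer the robot. The can (478,187) and the tape roll (432,257) are on the right.

```bash
python3 - <<'E'
from h import *
d=load("top"); im=d["img"]
c=cv2.resize(im[135:225,245:435],None,fx=4,fy=4,interpolation=cv2.INTER_CUBIC); cv2.imwrite("pics/crop1.png",cv2.cvtColor(c,cv2.COLOR_RGB2BGR))
hsv=cv2.cvtColor(im,cv2.COLOR_RGB2HSV)
print(hsv[205,363],hsv[208,272],hsv[225,363],hsv[190,340])
m=((hsv[...,2]>185)&(hsv[...,1]>60)&(hsv[...,1]<150)&(hsv[...,0]<30)).astype(np.uint8)
m[:150]=0;m[:,:240]=0
for k in cv2.findContours(m,0,2)[0]:
    if cv2.contourArea(k)>150:
        r=cv2.minAreaRect(k);b=cv2.boxPoints(r);P=cast(d,b,.038)
        print(r,P.round(4).tolist(),P.mean(0).round(4),np.linalg.norm(np.diff(P,axis=0),axis=1))
E
```

```text
[ 18 111 214] [ 18 109 212] [ 12 142 167] [ 13 139 167]
((271.22021484375, 207.2660675048828), (30.650440216064453, 14.5589599609375), 16.699243545532227) [[0.5384, 0.1795, 0.038], [0.576, 0.1686, 0.038], [0.5502, 0.0898, 0.038], [0.513, 0.1012, 0.038]] [0.5444 0.1348 0.038 ] [0.0390894  0.08285625 0.03884203]
((363.34967041015625, 203.9768524169922), (59.9865608215332, 14.293375015258789), 8.746162414550781) [[0.5426, -0.0288, 0.038], [0.5806, -0.0356, 0.038], [0.5521, -0.192, 0.038], [0.5145, -0.1844, 0.038]] [ 0.5474 -0.1102  0.038 ] [0.03860504 0.15902029 0.03835224]
```

View pics/crop1.png

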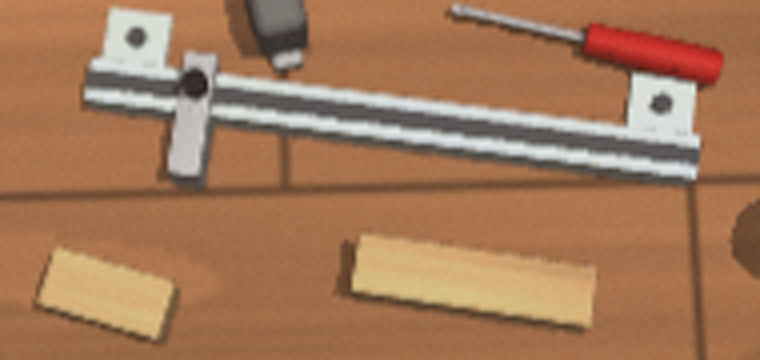

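```bash
python3 - <<'E'
from h import *
d=load("top"); im=d["img"]; g=cv2.cvtColor(im,cv2.COLOR_RGB2GRAY);hsv=cv2.cvtColor(im,cv2.COLOR_RGB2HSV)
for u in(320,340,380,400):
    v0=int(157+(u-267)*.118)-4
    print(u,v0,[(int(g[v,u]),int(hsv[v,u,1])) for v in range(v0,v0+22)])
for v in(168,171,174,177): print(v,[(int(g[v,u]),int(hsv[v,u,1])) for u in range(284,302)])
# predicted bar cross-section in px
R=cv2.Rodrigues(np.array(d["rvec"],float))[0]
K=np.array([[d["fx"],0,d["cx"]],[0,d["fy"],d["cy"]],[0,0,1]])
for x,z in((.63,0),(.63,.032),(.66,.032)): print(cv2.projectPoints(np.array([[x,-.1,z]]),d["rvec"],d["tvec"],K,np.array([d["k1"],0,0,0.]))[0].ravel())
E
```

```text
320 159 [(127, 4), (88, 22), (88, 17), (86, 20), (156, 5), (220, 5), (219, 6), (183, 7), (87, 34), (84, 45), (102, 115), (130, 139), (129, 136), (125, 143), (124, 140), (128, 136), (126, 138), (128, 139), (129, 137), (127, 137), (128, 138), (120, 137)]
340 161 [(183, 7), (90, 19), (89, 16), (85, 23), (94, 21), (169, 6), (219, 8), (209, 8), (153, 15), (83, 33), (92, 80), (113, 132), (126, 142), (126, 143), (126, 141), (129, 137), (127, 137), (125, 140), (122, 142), (115, 134), (88, 135), (87, 138)]
380 166 [(186, 7), (92, 19), (93, 16), (88, 19), (88, 20), (156, 5), (219, 6), (220, 6), (184, 7), (84, 32), (80, 49), (99, 124), (122, 143), (109, 141), (89, 137), (89, 136), (116, 137), (130, 139), (132, 140), (130, 141), (131, 138), (131, 137)]
400 168 [(208, 8), (164, 5), (90, 19), (91, 16), (88, 19), (129, 4), (194, 7), (221, 7), (198, 5), (132, 12), (80, 39), (83, 58), (81, 129), (102, 139), (121, 142), (128, 142), (130, 144), (129, 141), (131, 139), (132, 139), (130, 139), (135, 135)]
168 [(129, 139), (115, 142), (90, 136), (75, 138), (180, 15), (190, 11), (191, 11), (190, 16), (194, 15), (193, 14), (192, 13), (198, 9), (119, 15), (80, 19), (102, 121), (125, 138), (129, 138), (131, 139)]
171 [(132, 136), (94, 139), (82, 136), (114, 63), (177, 21), (187, 13), (189, 17), (194, 14), (193, 13), (196, 14), (196, 15), (162, 17), (103, 26), (95, 70), (113, 130), (128, 137), (127, 142), (129, 137)]
174 [(129, 139), (94, 137), (79, 138), (181, 10), (193, 12), (190, 13), (192, 14), (193, 14), (192, 12), (196, 14), (200, 11), (119, 15), (88, 33), (99, 119), (121, 140), (128, 137), (126, 139), (128, 137)]
177 [(97, 133), (82, 138), (82, 109), (152, 19), (171, 13), (177, 14), (194, 9), (197, 13), (197, 11), (201, 10), (170, 15), (107, 23), (91, 67), (123, 135), (129, 138), (129, 138), (128, 138), (128, 140)]
[357.40462771 176.93583185]
[358.1599158 174.2361418]
[357.76745339 163.47325149]
```

```bash
cat > fence.py <<'E'
from h import *
def cross(a,l,i0):
    for i in range(i0,len(a)-1):
        if (a[i]-l)*(a[i+1]-l)<=0 and a[i]!=a[i+1]: return i+(a[i]-l)/(a[i]-a[i+1])
def fence(d):
    im=d["img"]; g=cv2.cvtColor(im,cv2.COLOR_RGB2GRAY).astype(float);s=cv2.cvtColor(im,cv2.COLOR_RGB2HSV)[...,1].astype(float)
    T=[];B=[]
    for u in range(305,412):
        v=int(157+(u-267)*.118)-4; v+=5
        while g[v,u]<200: v+=1
        T.append((u,cross(g[:,u],150,v)));B.append((u,cross(s[:,u],85,v)))
    out=[]
    for Q,z in((T,.032),(B,0)):
        P=cast(d,Q,z); k=np.polyfit(P[:,1],P[:,0],1); e=P[:,0]-np.polyval(k,P[:,1]); ok=abs(e)<.003
        k=np.polyfit(P[ok,1],P[ok,0],1); out.append(k); print("face x=k*y+c",k,e.std())
    T=[];B=[]
    for v in range(166,178):
        T.append((cross(g[v],145,292),v));B.append((cross(s[v],75,295),v))
    for Q,z in((T,.044),(B,0)):
        P=cast(d,Q,z);print("stop",P[::4].round(4)[:,:2].tolist()); out.append(P)
    return out
if __name__=="__main__":
    o=fence(load("top")); k=(o[0]+o[1])/2; th=np.arctan(-k[0])  # fence y axis=(-sin,cos)
    ex=np.array([np.cos(th),np.sin(th)]);ey=np.array([-np.sin(th),np.cos(th)])
    p0=np.array([k[1],0]); off=[np.mean(P[:,:2]@ey) for P in o[2:]]; print("th",th,off)
    so=p0+ey*(np.mean(off)-p0@ey); print("stop origin",so)
    b=np.array([.5474,-.1102]); print("blank in stop",(b-so)@ex,(b-so)@ey)
    bth=np.arctan2(*(np.array([.5145,-.1844])-np.array([.5426,-.0288]))*[1,1]); v=np.array([.5426+.5806-.5521-.5145,-.0288-.0356+.192+.1844]);print("blank th",np.arctan2(-v[0],v[1]))
    np.savez("f.npz",so=so,th=th)
E
python3 fence.py; python3 -c "
import cv2,numpy as np
print(cv2.Rodrigues(np.array([-3.09740966,-.513856207,0]))[0])"
```

```text
face x=k*y+c [0.15969604 0.65409694] 0.0004125463962379175
face x=k*y+c [0.16155198 0.6559527 ] 0.0003299186646100069
stop [[0.6542, 0.0677], [0.6431, 0.0681], [0.6322, 0.0707]]
stop [[0.6657, 0.0644], [0.6542, 0.0676], [0.6428, 0.0696]]
th -0.15926364096642046 [np.float64(0.16987331274425221), np.float64(0.170398387819635)]
stop origin [0.66553222 0.06541618]
blank in stop -0.08878600009886638 -0.1921283673491448
blank th -0.17945859966632874
[[ 9.46429678e-01  3.22909852e-01 -3.02490781e-04]
 [ 3.22909852e-01 -9.46427970e-01  1.82334640e-03]
 [ 3.02490781e-04 -1.82334640e-03 -9.99998292e-01]]
```

Emit:
{"name": "servo_tool", "arguments": {"increments": [[[8.5, 3.5, -3, 0, 6], [8.5, 7, -6, 0, 12], [8.5, 10.5, -9, 0, 18], [8.5, 14, -12, 0, 24], [8.5, 17.5, -15, 0, 28]]]}}

```text
t: 0.6
tool_pos: [0.3194, -0.3912, 0.2234]
tool_rot: [-3.13, 0.257, 0.0]
contact_force: [0.4, -0.2, 0.6]
opening: 0.0852
grip_force: 0.0
```

```bash
cat > st.py <<'E'
from h import *
f=np.load("f.npz");so=f["so"];th=float(f["th"]);ex=np.array([np.cos(th),np.sin(th)]);ey=np.array([-np.sin(th),np.cos(th)])
def state(target=None):
    o=ctrl.get_obs();R=cv2.Rodrigues(o["tool_rot"])[0];p=o["tool_pos"];r=p[:2]-so
    print("t",round(o["t"],2),"stopframe",(r@ex).round(4),(r@ey).round(4),"z",p[2].round(4),"turn needed deg",np.degrees(np.arctan2(R[1,0],R[0,0])-th).round(2),"F",o["contact_force"].round(1),"open",o["opening"].round(4))
    if target is not None:
        w=np.r_[so+ex*target[0]+ey*target[1],target[2]]; print("tool shift cm",(R.T@(w-p)*100).round(2))
E
python3 - <<'E'
from st import *
state((-.142,-.192,.12))
d=load("top")
for px,z in(((480,186),.17),((432,257),.024),((300,170),.0)):
    P=cast(d,[px],z)[0];print(P.round(3),((P[:2]-so)@ex).round(3),((P[:2]-so)@ey).round(3))
E
```

```text
Traceback (most recent call last):
  File "st.py", line 5, in state
    print("t",round(o["t"],2),"stopframe",(r@ex).round(4),(r@ey).round(4),"z",p[2].round(4),"turn needed deg",np.degrees(np.arctan2(R[1,0],R[0,0])-th).round(2),"F",o["contact_force"].round(1),"open",o["opening"].round(4))
                                                                                                                                                                                                       ^^^^^^^^^^^^^^^^^^
AttributeError: 'float' object has no attribute 'round'
```

```bash
sed -i 's/o\["opening"\].round(4)/round(o["opening"],4)/' st.py
python3 - <<'E'
from st import *
state((-.142,-.192,.12))
d=load("top")
for px,z in(((480,186),.17),((432,257),.024)):
    P=cast(d,[px],z)[0];print(P.round(3),((P[:2]-so)@ex).round(3),((P[:2]-so)@ey).round(3))
E
```

```text
t 0.6 stopframe -0.2693 -0.5057 z 0.2234 turn needed deg -0.27 F [ 0.4 -0.2  0.6] open 0.0852
tool shift cm [ 12.59 -31.42  10.36]
[ 0.562 -0.372  0.17 ] -0.033 -0.448
[ 0.404 -0.286  0.024] -0.202 -0.389
```

Emit:
{"name": "servo_tool", "arguments": {"increments": [[[8.5, 2, -4.5, 0, 0], [8.5, 4, -9, 0, 0], [8.5, 6, -13.5, 0, 0], [8.5, 8, -18, 0, 0], [8.5, 10, -22.5, 0, 0]]]}}

```text
t: 1.1
tool_pos: [0.4541, -0.1848, 0.2237]
tool_rot: [3.132, -0.251, 0.0]
contact_force: [1.6, -0.9, 0.3]
opening: 0.0847
grip_force: 0.0
```

Emit:
{"name": "servo_tool", "arguments": {"increments": [[[8.5, 1, -4, 2, 0], [8.5, 2, -7.5, 5, 0], [8.5, 2, -8, 9, 0], [8.5, 2, -8, 10, 0], [8.5, 2, -8, 10, 0]]]}}

```text
t: 1.6
tool_pos: [0.4843, -0.1105, 0.1217]
tool_rot: [-3.13, 0.251, 0.008]
contact_force: [0.0, -0.1, 0.1]
opening: 0.0849
grip_force: 0.0
```

```bash
python3 - <<'E'
from st import *
state((-.142,-.192,.026))
E
```

```text
t 1.6 stopframe -0.1511 -0.2025 z 0.1217 turn needed deg -0.03 F [ 0.  -0.1  0.1] open 0.0849
tool shift cm [ 0.96 -1.04  9.57]
```

Emit:
{"name": "servo_tool", "arguments": {"increments": [[[8.5, 0, -1, 3, 0], [8.5, 0, -1, 6, 0], [8.5, 0, -1, 8.5, 0], [8.5, 0, -1, 9.5, 0], [8.5, 0, -1, 9.5, 0]]]}}

```text
t: 2.1
tool_pos: [0.4875, -0.102, 0.0292]
tool_rot: [-3.131, 0.253, 0.001]
contact_force: [0.9, -0.9, -0.6]
opening: 0.0853
grip_force: 0.0
```

```bash
python3 - <<'E'
from st import *
state((-.053,-.192,.026))
grab("scene","pics/s2.png")
i=cv2.imread("pics/s2.png")[150:280,210:410];cv2.imwrite("pics/s2c.png",cv2.resize(i,None,fx=3.5,fy=3.5,interpolation=cv2.INTER_CUBIC))
E
```

```text
t 2.1 stopframe -0.1492 -0.1935 z 0.0292 turn needed deg -0.12 F [ 0.9 -0.9 -0.6] open 0.0853
tool shift cm [ 9.62 -0.17  0.32]
```

View pics/s2c.png

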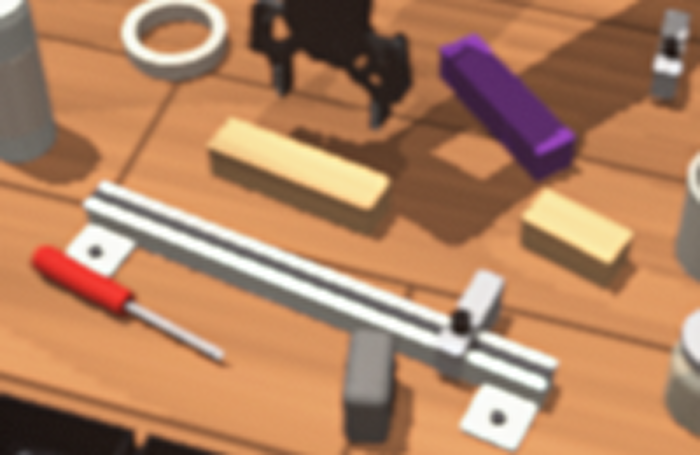

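The hand is behind the blank, one finger near each end: fingertips at crop (280,95) and (375,125), blank from (210,150) to (390,190). Nothing is between the blank and the fence, so I'm pushing.

Emit:
{"name": "servo_tool", "arguments": {"increments": [[[8.5, 1, 0, 0.2, 0], [8.5, 2, 0, 0.2, 0], [8.5, 2.8, 0, 0.2, 0], [8.5, 3.4, 0, 0.2, 0], [8.5, 4, 0, 0.2, 0]]]}}

```text
t: 2.65
tool_pos: [0.528, -0.1076, 0.0273]
tool_rot: [3.132, -0.251, 0.0]
contact_force: [-0.0, 0.1, 0.6]
opening: 0.0852
grip_force: 0.0
```

Emit:
{"name": "servo_tool", "arguments": {"increments": [[[8.5, 0.7, 0, 0, 0], [8.5, 1.4, 0, 0, 0], [8.5, 2.1, 0, 0, 0], [8.5, 2.8, 0, 0, 0], [8.5, 3.4, 0, 0, 0]]]}}

```text
t: 3.15
tool_pos: [0.5613, -0.113, 0.027]
tool_rot: [-3.132, 0.251, -0.0]
contact_force: [-0.2, -0.4, 0.1]
opening: 0.0851
grip_force: 0.0
```

Emit:
{"name": "servo_tool", "arguments": {"increments": [[[8.5, 0.4, 0, 0, 0], [8.5, 0.8, 0, 0, 0], [8.5, 1.1, 0, 0, 0], [8.5, 1.4, 0, 0, 0], [8.5, 1.6, 0, 0, 0]]]}}

```text
t: 3.65
tool_pos: [0.5767, -0.1155, 0.027]
tool_rot: [3.132, -0.251, 0.0]
contact_force: [-0.7, 0.6, -0.6]
opening: 0.085
grip_force: 0.0
```

```bash
python3 - <<'E'
from st import *
state((-.051,-.192,.026))
E
```

```text
t 3.65 stopframe -0.0591 -0.1927 z 0.027 turn needed deg -0.04 F [-0.7  0.6 -0.6] open 0.085
tool shift cm [ 0.8  -0.08  0.1 ]
```

Emit:
{"name": "servo_tool", "arguments": {"increments": [[[8.5, 0.2, 0, 0, 0], [8.5, 0.4, 0, 0, 0], [8.5, 0.6, 0, 0, 0], [8.5, 0.7, 0, 0, 0], [8.5, 0.8, 0, 0, 0]]]}}

```text
t: 4.15
tool_pos: [0.5844, -0.1167, 0.027]
tool_rot: [-3.132, 0.251, 0.0]
contact_force: [-0.4, 0.2, 0.3]
opening: 0.0853
grip_force: 0.0
```

```bash
cat > blank.py <<'E'
from st import *
def blank():
    d=grab("top","pics/last.png");hsv=cv2.cvtColor(d["img"],cv2.COLOR_RGB2HSV)
    m=((hsv[...,2]>150)&(hsv[...,1]>60)&(hsv[...,1]<125)&(hsv[...,0]>14)&(hsv[...,0]<30)).astype(np.uint8)
    m[:150]=0;m[230:]=0;m[:,:288]=0;m[:,450:]=0
    for k in cv2.findContours(m,0,2)[0]:
        if cv2.contourArea(k)>60:
            P=cast(d,cv2.boxPoints(cv2.minAreaRect(k)),.038)[:,:2]-so
            print(cv2.contourArea(k),(np.c_[P@ex,P@ey]*1000).round(1).tolist())
if __name__=="__main__":
    state((-.051,-.192,.026)); blank()
E
python3 blank.py
```

```text
t 4.15 stopframe -0.0512 -0.1927 z 0.027 turn needed deg -0.03 F [-0.4  0.2  0.3] open 0.0853
tool shift cm [ 0.02 -0.07  0.1 ]
```

Emit:
{"name": "servo_tool", "arguments": {"increments": [[[8.5, 0.1, 0, 0, 0], [8.5, 0.2, 0, 0, 0], [8.5, 0.3, 0, 0, 0], [8.5, 0.3, 0, 0, 0]]]}}

```text
t: 4.6
tool_pos: [0.5874, -0.1173, 0.027]
tool_rot: [3.132, -0.251, 0.0]
contact_force: [-0.6, 0.1, 1.0]
opening: 0.0848
grip_force: 0.0
```

```bash
python3 - <<'E'
from st import *
state()
grab("scene","pics/s3.png")
i=cv2.imread("pics/s3.png")[150:280,210:410];cv2.imwrite("pics/s3c.png",cv2.resize(i,None,fx=3.5,fy=3.5,interpolation=cv2.INTER_CUBIC))
E
```

```text
t 4.6 stopframe -0.0481 -0.1927 z 0.027 turn needed deg -0.04 F [-0.6  0.1  1. ] open 0.0848
```

View pics/s3c.png

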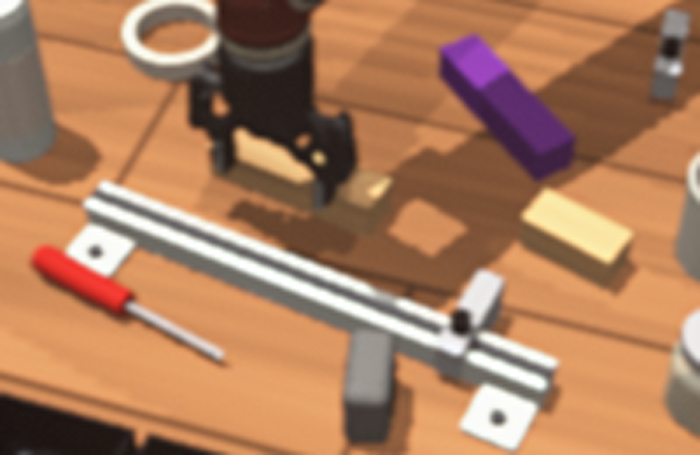

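The fingers are past the blank, which hasn't moved, and no force was felt. I'll project the expected fingertip positions to find their real height.

```bash
python3 - <<'E'
from st import *
d=load("scene")
K=np.array([[d["fx"],0,d["cx"]],[0,d["fy"],d["cy"]],[0,0,1]])
def pr(x,y,z):
    w=np.r_[so+ex*x+ey*y,z]; u=cv2.projectPoints(w[None],d["rvec"],d["tvec"],K,np.array([d["k1"],0,0,0.]))[0].ravel()
    return ((u-[210,150])*3.5).round(0)
for yy in(-.05,.05):
  for z in(0,.01,.02,.04,.05): print("finger",yy,z,pr(-.048,-.1927+yy,z))
for x,y in((-.109,-.112),(-.069,-.112),(-.109,-.272),(-.069,-.272)): print("blank top",pr(x,y,.038))
for y in(-.3,0): print("fence",pr(0,y,.032), pr(0,y,0))
o=ctrl.get_obs();print(o["q"].round(3),o["tool_pos"],o["effort"].round(1))
E
```

```text
finger -0.05 0 [227. 201.]
finger -0.05 0.01 [226. 194.]
finger -0.05 0.02 [225. 186.]
finger -0.05 0.04 [223. 170.]
finger -0.05 0.05 [223. 162.]
finger 0.05 0 [328. 241.]
finger 0.05 0.01 [328. 233.]
finger 0.05 0.02 [327. 225.]
finger 0.05 0.04 [327. 209.]
finger 0.05 0.05 [326. 201.]
blank top [392. 176.]
blank top [371. 207.]
blank top [231. 116.]
blank top [207. 145.]
fence [137. 191.] [141. 216.]
fence [457. 317.] [455. 342.]
[-0.321  0.191  1.813 -0.     1.138  1.409] [ 0.58740016 -0.11723188  0.02702602] [ -0.  -40.1 -31.8   0.   -0.    0. ]
```

Emit:
{"name": "servo_tool", "arguments": {"increments": [[[8.5, -2, 0, -0.5, 0], [8.5, -5, 0, -0.5, 0], [8.5, -8, 0, -0.5, 0], [8.5, -10, 0, -0.5, 0], [8.5, -10, 0, -0.5, 0]]]}}

```text
t: 5.15
tool_pos: [0.4862, -0.1006, 0.0312]
tool_rot: [-3.131, 0.251, 0.003]
contact_force: [0.7, 0.1, -1.0]
opening: 0.0848
grip_force: 0.0
```

```bash
python3 - <<'E'
from st import *
from blank import blank
state(); blank()
d=grab("scene","pics/s4.png")
i=cv2.imread("pics/s4.png")[140:220,250:350];cv2.imwrite("pics/s4c.png",cv2.resize(i,None,fx=7,fy=7,interpolation=cv2.INTER_CUBIC))
K=np.array([[d["fx"],0,d["cx"]],[0,d["fy"],d["cy"]],[0,0,1]])
p=ctrl.get_obs()["tool_pos"]
for yy in(-.05,.05):
  for z in(0,.02,.04,.06):
    w=np.r_[p[:2]+ey*yy,z]; u=cv2.projectPoints(w[None],d["rvec"],d["tvec"],K,np.array([d["k1"],0,0,0.]))[0].ravel(); print(yy,z,((u-[250,140])*7).round(0))
E
```

```text
t 5.15 stopframe -0.1507 -0.1923 z 0.0312 turn needed deg -0.05 F [ 0.7  0.1 -1. ] open 0.0848
-0.05 0 [286. 328.]
-0.05 0.02 [284. 297.]
-0.05 0.04 [282. 265.]
-0.05 0.06 [280. 232.]
0.05 0 [482. 401.]
0.05 0.02 [482. 369.]
0.05 0.04 [482. 337.]
0.05 0.06 [482. 305.]
```

View pics/s4c.png

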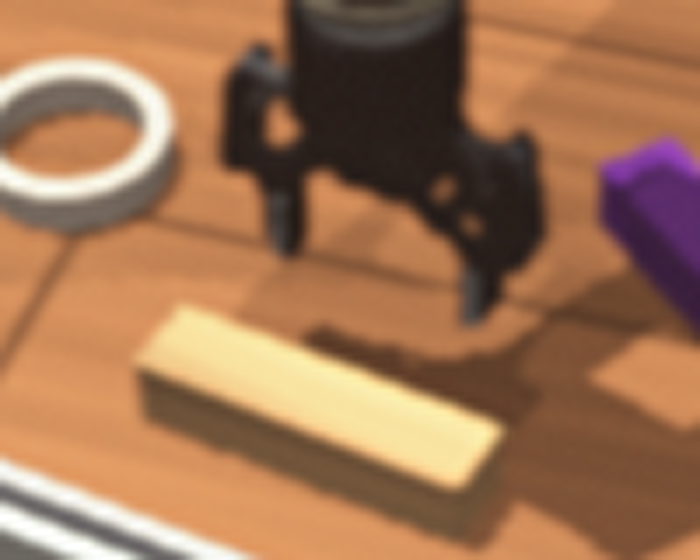

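In the crop, the fingertips at (285,252) and (475,322) are really about 48 mm above the bench, while the TCP reads z=0.031. The tips are therefore about 24 mm or more higher than the given offsets say, and they passed over the 38 mm blank. The blank is still in place. I'll lower 3.5 cm, watching the force.

Emit:
{"name": "servo_tool", "arguments": {"increments": [[[8.5, 0, 0, 1.2, 0], [8.5, 0, 0, 2.2, 0], [8.5, 0, 0, 3.0, 0], [8.5, 0, 0, 3.5, 0], [8.5, 0, 0, 3.5, 0]]]}}

```text
t: 5.75
tool_pos: [0.4877, -0.101, -0.0045]
tool_rot: [-3.131, 0.251, 0.004]
contact_force: [-0.7, -0.0, 0.2]
opening: 0.0848
grip_force: 0.0
```

```bash
cat > tip.py <<'E'
from st import *
def tip(f,u0,v0):
    d=grab("scene",f)
    i=cv2.imread(f)[v0:v0+80,u0:u0+100];cv2.imwrite(f.replace(".png","c.png"),cv2.resize(i,None,fx=7,fy=7,interpolation=cv2.INTER_CUBIC))
    K=np.array([[d["fx"],0,d["cx"]],[0,d["fy"],d["cy"]],[0,0,1]])
    p=ctrl.get_obs()["tool_pos"]
    for yy in(-.05,0,.05):
      for z in(0,.02,.04):
        w=np.r_[p[:2]+ey*yy,z]; u=cv2.projectPoints(w[None],d["rvec"],d["tvec"],K,np.array([d["k1"],0,0,0.]))[0].ravel(); print(yy,z,((u-[u0,v0])*7).round(0))
E
python3 -c "
from tip import *
state();tip('pics/s5.png',250,140)"
```

```text
t 5.75 stopframe -0.1492 -0.1925 z -0.0045 turn needed deg -0.04 F [-0.7 -0.   0.2] open 0.0848
-0.05 0 [288. 327.]
-0.05 0.02 [286. 296.]
-0.05 0.04 [284. 264.]
0 0 [384. 363.]
0 0.02 [383. 331.]
0 0.04 [382. 299.]
0.05 0 [483. 399.]
0.05 0.02 [483. 368.]
0.05 0.04 [483. 336.]
```

View pics/s5c.png

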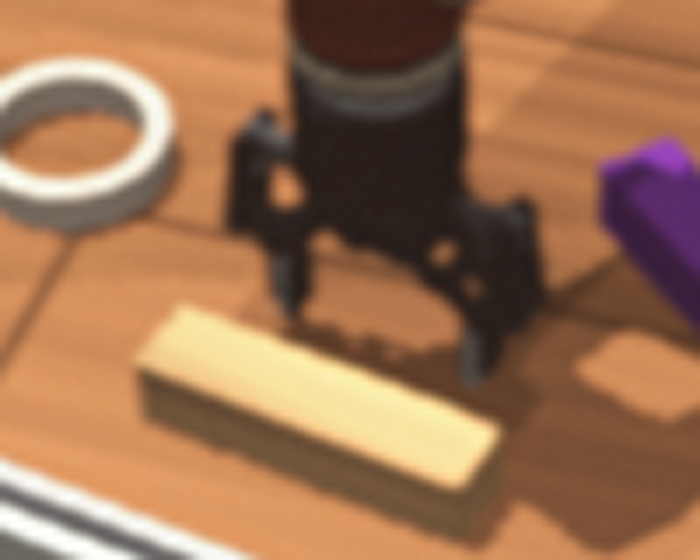

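The fingertips are now at crop (290,315) and (475,382), about 10 mm above the bench, and the gripper body is at about 70 mm. I'm pushing again.

Emit:
{"name": "servo_tool", "arguments": {"increments": [[[8.5, 1, 0, 0, 0], [8.5, 2, 0, 0, 0], [8.5, 2.8, 0, 0, 0], [8.5, 3.4, 0, 0, 0], [8.5, 4, 0, 0, 0]]]}}

```text
t: 6.3
tool_pos: [0.5285, -0.1077, -0.0029]
tool_rot: [-3.131, 0.251, 0.001]
contact_force: [-2.7, 1.2, 2.3]
opening: 0.0849
grip_force: 1.2
```

Emit:
{"name": "servo_tool", "arguments": {"increments": [[[8.5, 0.7, 0, 0, 0], [8.5, 1.4, 0, 0, 0], [8.5, 2.1, 0, 0, 0], [8.5, 2.8, 0, 0, 0], [8.5, 3.4, 0, 0, 0]]]}}

```text
t: 6.8
tool_pos: [0.5623, -0.1132, -0.0031]
tool_rot: [3.132, -0.251, 0.0]
contact_force: [-1.3, -0.4, 0.7]
opening: 0.0852
grip_force: 0.7
```

Emit:
{"name": "servo_tool", "arguments": {"increments": [[[8.5, 0.4, 0, 0, 0], [8.5, 0.8, 0, 0, 0], [8.5, 1.1, 0, 0, 0], [8.5, 1.4, 0, 0, 0], [8.5, 1.6, 0, 0, 0]]]}}

```text
t: 7.3
tool_pos: [0.5777, -0.1157, -0.003]
tool_rot: [3.132, -0.251, 0.0]
contact_force: [-0.9, -0.2, -0.3]
opening: 0.085
grip_force: 0.5
```

```bash
python3 -c "
from st import *
state((-.051,-.192,-.005))"
```

```text
t 7.3 stopframe -0.058 -0.1927 z -0.003 turn needed deg -0.03 F [-0.9 -0.2 -0.3] open 0.085
tool shift cm [ 0.7  -0.07  0.2 ]
```

Emit:
{"name": "servo_tool", "arguments": {"increments": [[[8.5, 0.2, 0, 0, 0], [8.5, 0.4, 0, 0, 0], [8.5, 0.5, 0, 0, 0], [8.5, 0.6, 0, 0, 0], [8.5, 0.7, 0, 0, 0]]]}}

```text
t: 7.8
tool_pos: [0.5844, -0.1167, -0.003]
tool_rot: [-3.132, 0.251, 0.0]
contact_force: [-1.2, 0.7, -1.1]
opening: 0.0851
grip_force: 0.5
```

Emit:
{"name": "servo_tool", "arguments": {"increments": [[[8.5, 0.1, 0, 0, 0], [8.5, 0.15, 0, 0, 0], [8.5, 0.2, 0, 0, 0]]]}}

```text
t: 8.1
tool_pos: [0.5855, -0.117, -0.0031]
tool_rot: [-3.132, 0.25, 0.004]
contact_force: [-7.2, -0.4, 4.3]
opening: 0.0853
grip_force: 3.3
```

Emit:
{"name": "servo_tool", "arguments": {"increments": [[[8.5, 0.1, 0, 0, 0], [8.5, 0.15, 0, 0, 0], [8.5, 0.15, 0, 0, 0], [8.5, -1.5, 0, 0, 0], [8.5, -3, 0, 0, 0]]]}}

```text
t: 8.6
tool_pos: [0.5573, -0.1125, -0.0025]
tool_rot: [3.131, -0.251, 0.004]
contact_force: [0.0, 0.8, 0.3]
opening: 0.0847
grip_force: 0.0
```

Emit:
{"name": "servo_tool", "arguments": {"increments": [[[8.5, 0, 0, -4, 0], [8.5, 0, 0, -8, 0], [0, 0, 3, -11, 0], [0, 0, 7, -11, 0], [0, 0, 11, -11, 0]]]}}

```text
t: 9.1
tool_pos: [0.541, -0.2226, 0.1099]
tool_rot: [3.129, -0.249, 0.009]
contact_force: [0.9, -0.2, -0.8]
opening: 0.0434
grip_force: 0.0
```

Emit:
{"name": "servo_tool", "arguments": {"increments": [[[0, -4, 0, 0, 0], [0, -9, 0, 0, 0], [0, -13, 0, 0, 0], [0, -13, 0, 0, 0]]]}}

```text
t: 9.5
tool_pos: [0.407, -0.1988, 0.1052]
tool_rot: [-3.13, 0.254, 0.003]
contact_force: [1.5, -0.1, -0.5]
opening: -0.0003
grip_force: 0.0
```

```bash
python3 - <<'E'
from st import *
from blank import blank
state((-.02,-.31,0)); blank()
E
```

```text
t 9.5 stopframe -0.2134 -0.3019 z 0.1052 turn needed deg -0.15 F [ 1.5 -0.1 -0.5] open -0.0003
tool shift cm [19.36  0.77 10.48]
783.5 [[-40.5, -111.9], [-1.0, -111.8], [-1.5, -271.7], [-40.7, -270.8]]
```

View pics/last.png

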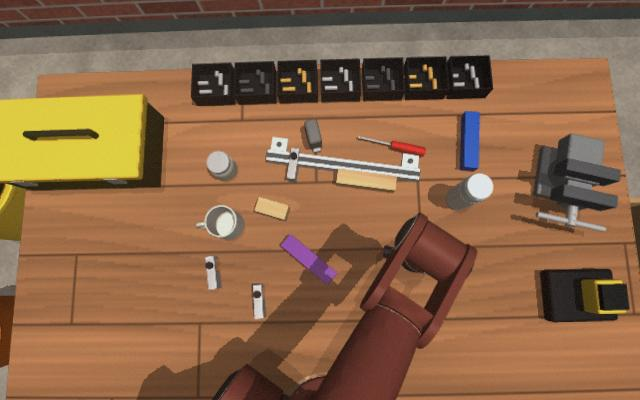

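The top view shows the blank flush on the fence at (367,181), still 112 mm short of the stop. Everything else is where it was. Next I'll set the closed fingers down beyond its right end.

Emit:
{"name": "servo_tool", "arguments": {"increments": [[[0, 4.5, 0.4, 0, 0], [0, 9, 0.4, 0, 0], [0, 13.5, 0.4, 0, 0], [0, 17, 0.4, 0, 0], [0, 19, 0.4, 0, 0]]]}}

```text
t: 10.05
tool_pos: [0.6024, -0.2351, 0.1075]
tool_rot: [3.131, -0.249, 0.006]
contact_force: [0.6, -0.0, 0.5]
opening: -0.0001
grip_force: 0.0
```

Emit:
{"name": "servo_tool", "arguments": {"increments": [[[0, 0, 0, 3, 0], [0, 0, 0, 6, 0], [0, 0, 0, 8, 0], [0, 0, 0, 9, 0], [0, 0, 0, 9, 0]]]}}

```text
t: 10.55
tool_pos: [0.5979, -0.234, 0.0154]
tool_rot: [-3.131, 0.25, 0.003]
contact_force: [0.1, 0.6, -0.2]
opening: -0.0001
grip_force: 0.0
```

```bash
python3 -c "
from tip import *
state((-.021,-.28,.012));tip('pics/s6.png',215,150)"
```

```text
t 10.55 stopframe -0.0193 -0.3064 z 0.0154 turn needed deg -0.02 F [ 0.1  0.6 -0.2] open -0.0001
tool shift cm [-0.17 -2.64  0.34]
-0.05 0 [161. 360.]
-0.05 0.02 [155. 328.]
-0.05 0.04 [149. 297.]
0 0 [257. 398.]
0 0.02 [252. 367.]
0 0.04 [247. 335.]
0.05 0 [355. 437.]
0.05 0.02 [351. 406.]
0.05 0.04 [347. 374.]
```

View pics/s6c.png

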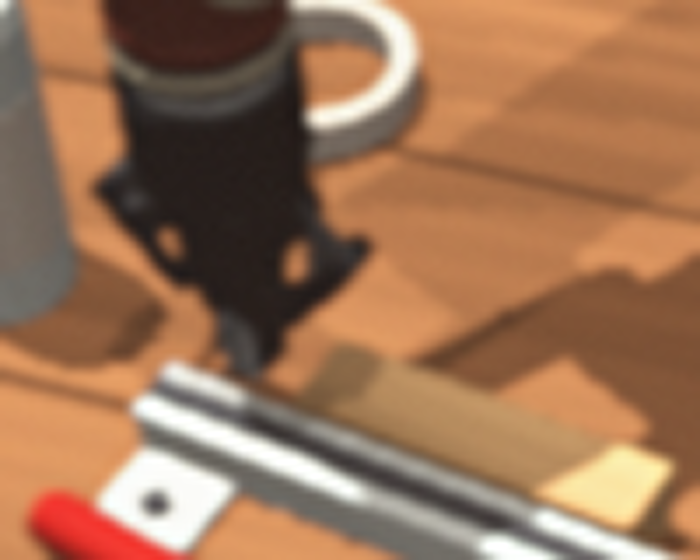

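The closed fingers are just to the right of the blank's end, with the tip at crop (250,370), about 17 mm high, and clear of the fence and can. I'm pushing along the fence.

Emit:
{"name": "servo_tool", "arguments": {"increments": [[[0, -0.2, -0.5, 0.4, 0], [0, -0.2, -1.2, 0.4, 0], [0, -0.2, -2, 0.4, 0], [0, -0.2, -2.8, 0.4, 0], [0, -0.2, -3.6, 0.4, 0]]]}}

```text
t: 11.1
tool_pos: [0.6022, -0.1985, 0.014]
tool_rot: [3.13, -0.25, 0.002]
contact_force: [-1.7, -2.1, 2.0]
opening: 0.0
grip_force: 1.5
```

Emit:
{"name": "servo_tool", "arguments": {"increments": [[[0, 0, -0.8, 0, 0], [0, 0, -1.6, 0, 0], [0, 0, -2.4, 0, 0], [0, 0, -3.2, 0, 0], [0, 0, -4, 0, 0]]]}}

```text
t: 11.6
tool_pos: [0.608, -0.1582, 0.0128]
tool_rot: [-3.131, 0.251, 0.0]
contact_force: [-0.2, -3.5, 2.6]
opening: -0.0001
grip_force: 1.4
```

Emit:
{"name": "servo_tool", "arguments": {"increments": [[[0, 0, -0.8, 0, 0], [0, 0, -1.6, 0, 0], [0, 0, -2.3, 0, 0], [0, 0, -3, 0, 0], [0, 0, -3.6, 0, 0]]]}}

```text
t: 12.1
tool_pos: [0.6136, -0.1228, 0.0129]
tool_rot: [-3.131, 0.251, 0.0]
contact_force: [-0.3, -2.3, 1.4]
opening: 0.0001
grip_force: 1.1
```

```bash
python3 - <<'E'
from st import *
from blank import blank
state((-.021,-.1745,.012)); blank()
E
```

```text
t 12.1 stopframe -0.0214 -0.1941 z 0.0129 turn needed deg -0.03 F [-0.3 -2.3  1.4] open 0.0001
tool shift cm [ 0.04 -1.96  0.09]
356.0 [[-40.8, -19.3], [-1.6, -17.8], [0.3, -117.0], [-38.7, -117.9]]
```

Emit:
{"name": "servo_tool", "arguments": {"increments": [[[0, 0, -0.5, 0, 0], [0, 0, -0.9, 0, 0], [0, 0, -1.2, 0, 0], [0, 0, -1.4, 0, 0], [0, 0, -1.6, 0, 0]]]}}

```text
t: 12.65
tool_pos: [0.616, -0.1075, 0.0127]
tool_rot: [-3.131, 0.251, 0.001]
contact_force: [0.2, -0.5, 0.6]
opening: 0.0001
grip_force: 0.6
```

Emit:
{"name": "servo_tool", "arguments": {"increments": [[[0, 0, -0.1, 0, 0], [0, 0, -0.2, 0, 0], [0, 0, -0.3, 0, 0]]]}}

```text
t: 12.95
tool_pos: [0.6166, -0.1051, 0.0128]
tool_rot: [3.131, -0.25, -0.0]
contact_force: [-0.6, -4.5, -0.2]
opening: -0.0
grip_force: 2.2
```

Emit:
{"name": "servo_tool", "arguments": {"increments": [[[0, 0, -0.1, 0, 0], [0, 0, -0.15, 0, 0], [0, 0, -0.15, 0, 0]]]}}

```text
t: 13.25
tool_pos: [0.6168, -0.1051, 0.0131]
tool_rot: [3.128, -0.25, 0.0]
contact_force: [-1.6, -7.0, -0.7]
opening: -0.0001
grip_force: 3.6
```

```bash
python3 - <<'E'
from st import *
from blank import blank
state((-.021,-.1745,.012)); blank()
E
```

```text
t 13.25 stopframe -0.0211 -0.1761 z 0.0131 turn needed deg -0.03 F [-1.6 -7.  -0.7] open -0.0001
tool shift cm [ 0.01 -0.16  0.11]
335.5 [[-40.2, -1.1], [-1.9, 0.8], [0.6, -90.6], [-37.7, -91.9]]
```

The finger has stalled against the stop at 7 N. I'll back off and check.

Emit:
{"name": "servo_tool", "arguments": {"increments": [[[0, 0, 1, 0, 0], [0, 0, 3, 0, 0], [0, 0, 4, -2, 0], [0, 0, 4, -6, 0], [0, 0, 4, -10, 0]]]}}

```text
t: 13.8
tool_pos: [0.6096, -0.1427, 0.113]
tool_rot: [-3.129, 0.252, 0.004]
contact_force: [1.7, 0.4, 0.5]
opening: 0.0004
grip_force: 0.0
```

Emit:
{"name": "servo_tool", "arguments": {"increments": [[[0, -4, 0, 0, 0], [0, -9, 0, 0, 0], [0, -14, 2, 0, 0], [0, -18, 4, 0, 0], [0, -20, 5, 0, 0]]]}}

```text
t: 14.3
tool_pos: [0.4022, -0.16, 0.1122]
tool_rot: [-3.13, 0.252, 0.001]
contact_force: [0.6, -0.8, -0.8]
opening: -0.0002
grip_force: 0.0
```

```bash
python3 - <<'E'
from st import *
from blank import blank
state(); blank()
i=cv2.imread("pics/last.png")[140:220,200:500];cv2.imwrite("pics/fin.png",cv2.resize(i,None,fx=2.6,fy=2.6,interpolation=cv2.INTER_CUBIC))
E
```

```text
t 14.3 stopframe -0.2242 -0.2643 z 0.1122 turn needed deg -0.09 F [ 0.6 -0.8 -0.8] open -0.0002
769.5 [[-41.1, -1.1], [-1.6, -0.1], [-1.4, -160.0], [-40.7, -160.0]]
```

View pics/fin.png

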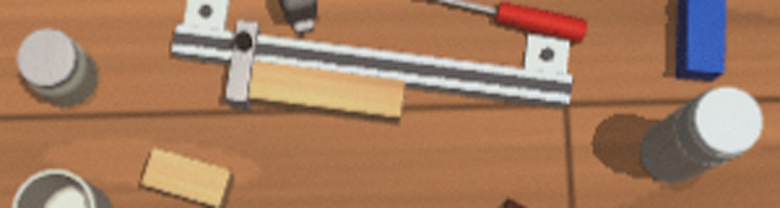

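The blank lies flush in the corner. It measures x -21.2, y -80.3 mm against a target of -20, -80, and its left end touches the stop at crop (250,82). The hand is clear, so I'm handing in.

```bash
python3 -c "
from station import ctrl
print(ctrl.finish_job())"
```

```text
the job is handed in; nothing more can be done
None
```

I pushed the long pine block flat against the fence, then along it to the stop, and handed the job in at about 14 s with the hand clear. The last camera check put its centre within about 1.5 mm of home on both axes; the hand-in gave no verdict. One earlier pass, with the fingertips too high, went over the block without moving it.

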